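# Turn a press die over through the twisted chute

## Robot

A 6-joint arm with a two-finger parallel gripper is mounted at the origin on the work surface. World frame = base frame: x ahead of the robot, y to its left, z up, the work surface at z = 0. Lengths are in mm, angles in rad, forces in N, time in s.
With the tool pointing down it reaches from about 275 to 1000 mm from the base axis. Payload 8.4 kg.
Tool frame: the origin (TCP) lies at the very end of the fingers, on their centre line; the grasp point (between the pads) lies 19 mm behind it; z points along the fingers, y is the direction in which the jaws open and shut (so a half turn about z gives the same grasp; the last joint's range is limited). The gripper opens to 85 mm and grips with 20 to 120 N. Pads are 22 mm wide; open, the fingers measure 114 mm over their backs; the gripper's body (76 mm by 85 mm) begins 54 mm behind the grasp point. The pads swing forward as they close: fully open they stand 13 mm farther back than shut.
Start: joints at [-1.272, 0.353, 1.633, -0, 1.155, -0.002], TCP at [185.176, -596.94, 231.281] pointing down, gripper open.
Joint ranges: [-2.63, 2.63], [-0.92, 2.1], [0.06, 2.66], [-1.3, 4.44], [0, 2.69], [-3.02, 3.02]. Speed limits (rad/s): [2.22, 2.22, 2.79, 3.14, 3.14, 3.14].

## Interface

Orientations are given as [roll, pitch, yaw] about the fixed x, y, z axes, in that order (R = Rz(yaw) Ry(pitch) Rx(roll)).
In Python, from rig import readout, grab_frame, calibration, r gives the robot as it stands. The module is installed in compiled form; this text tells all that it offers.
- The arm moves only by the tool play_rows, never from a script. Its argument "rows" is a list of rows, each a list of 3 entries, a list of its own where there are three numbers: the closure in counts, from 0 (fully open) to 255 (shut), then the shift along the tool's x, y, z in cm, then the turn, a rotation vector about the tool's x, y, z in rad. In form: [[gripper, [dx, dy, dz], [rx, ry, rz]], ...]. A call has 1 to 12 rows; each row is the pose to reach, as a shift and turn from the pose commanded when the call began, along the tool's axes at that moment; what a row does not reach only later rows make up. A row lasts 1/12 s, in which the tool goes at most 41.7 mm and 7.16 degrees, less where a joint would pass 70% of its speed; a pose out of reach is approached as far as the arm can. A call with a gripper value outside its range is refused whole. The fingers move at their own pace and stop on an object; "squeeze" is the grip in N (left out, the last holds). Time passes only in rows, so rows that repeat a pose let the fingers close. It gives the time, the measured TCP pose, the force and the opening at its end, in the units of the state.
- readout.sense(): the state, without advancing time (a new reading comes with each control period).
- grab_frame(name): name is "side" or "top"; returns (picture, depth): 384x512x3 uint8, red, green, blue; 384x512 float32, mm along the optical axis (not along the pixel's ray), 0 where there is no reading.
- calibration(name): a dict with "vfov" (degrees; the focal length in pixels is half the picture's height over the tangent of half this angle, whatever the lens; pixels are square), "cx", "cy" (the principal point, pixels), "k1" (the pictures are not rectified: a ray, as slopes to the right and down, at radius r is drawn at 1 + k1 r^2 times it, then the intrinsics apply), "cam_to_world" (4x4, takes a point from camera to world coordinates). Camera axes: x right, y down, z forward; pixel columns grow to the right and rows downward; lengths in mm; the calibration is good to about 2 mm. A picture is of the moment at which its call begins. calibration takes no time and is no camera call.
- r.sign_off(): hands the job in, once; it reports no verdict.
The state is a dict: "clock": time; "qpos": joint angles; "qvel": joint speeds; "joint_efforts": joint torques, N m; "eef_pos": TCP position; "tcp_rot": TCP orientation; "contact_force": force on the tool from outside, world axes, zero at the start; "wrist_torque": the same for the moment, N m; "opening": opening from 0.0 (shut) to 1.0 (fully open).
Only numpy, scipy, OpenCV 4.12 (cv2) and the standard library are available. Lean on these libraries where they do the work, as an engineer would, in place of code of your own. Each camera call takes 0.05 s, during which the arm holds its last target.

## Task

Take the orange press die out of the clear stand and drop it on edge through the twisted slot of the turning chute, so that it comes out turned half over and ends up lying on the white sloping cradle at the chute's foot with its white side up. Leave the green and the black die in the stand.

Things in the scene. Friction and masses are not known exactly. Their poses are not given: they have to be found in the camera images.
- die_orange: Press die: plastic disc, 36 mm across, 9 mm thick, 30 g; one face orange, the other white with a grey spot. Origin at its centre; x axis along the disc's axis, out of the ORANGE face. At the start it stands on edge in one of three places (varying) of a clear stand, orange face away from the robot (x within 20 degrees of world +x), centre 28 mm above the desk, z up. Pinch it by its faces from above.
- die_green: Bystander die: as the orange one in size, facing and axes, but green and white. The clear acrylic stand that holds all three is fixed, 50 x 190 mm and 22 mm high; its slot, 10.2 mm wide, holds the lowest 12 mm of each die, so the part from 22 to 46 mm above the desk stands free.
- die_black: Bystander die: as the orange one, but black and white. The three dies stand side by side in one common plane, 62 mm between centres, in any order.
- chute: Turning chute, fixed: clear tube with a twisted slot, blue hopper on top, white cradle at its foot. Origin on the desk on the tube's axis, z up, x toward the cradle (within 20 degrees of world +x). A die falls through by itself in about 1 s, turned half round on the way, slides down the 50 degree cradle, leaning back, to its lip: centre 48 mm along x, 30 mm up. Base plate x -40 to 100, y +-45 mm.
- chute_mouth (a point): Centre of the hopper's rim, 258 mm above the desk, axes as the chute. Inside 42 mm (x) by 62 mm (y), narrowing over 18 mm to a slot 18 by 42 mm. A die goes in on edge, its axis along chute x; let go with its lowest 12 mm or so below the rim, fingers above it. The face toward chute +x here faces -x at the exit and ends DOWN on the cradle: orange toward +x here ends white side up.

How it is judged:
By the outcome, as a careful person would: the job done as asked, in the order asked, and still so for the second after the job is handed in, with the robot touching nothing.
It also fails if it takes over 38 s, if anything falls off the work surface, if the arm or the gripper's body presses on something with over 40 N, if the wrist force passes 120 N, or if a joint passes its speed limit or range.

## Working session

There is one attempt and no reset: what is moved stays moved. The work goes in short steps, Python scripts to look and compute and a tool call to move; the robot and the scene stay as the last step left them, time stands still between calls to the robot, and variables do not carry over. Pictures are saved under pics/ and viewed, and the job is handed in when it is done.

Besides the shell and the picture viewer there is one more tool, called after ">>>" by a JSON object that holds its "method" and its "body", one argument or row to a line. play_rows: Moves the arm, as the interface text tells. Its arguments: {"type":"object","properties":{"rows":{"type":"array"},"squeeze":{"type":"number"}},"required":["rows"]}

```bash
ls; mkdir -p pics
cat > h.py <<'E'
import numpy as np, cv2
from rig import readout, grab_frame, calibration, r
def snap(name,tag):
    p,d=grab_frame(name); cv2.imwrite(f'pics/{tag}.png',cv2.cvtColor(p,cv2.COLOR_RGB2BGR)); np.savez(f'pics/{tag}.npz',p=p,d=d); return p,d
def world(name,u,v,d):
    c=calibration(name); f=192/np.tan(np.radians(c['vfov'])/2)
    K=np.array([[f,0,c['cx']],[0,f,c['cy']],[0,0,1]])
    uv=np.stack([np.atleast_1d(u),np.atleast_1d(v)],-1).astype(float).reshape(-1,1,2)
    n=cv2.undistortPoints(uv,K,np.array([c['k1'],0,0,0.])).reshape(-1,2)
    d=np.atleast_1d(d); P=np.c_[n*d[:,None],d,np.ones(len(d))]
    return (P@np.array(c['cam_to_world']).T)[:,:3]
def project(name,X):
    c=calibration(name); f=192/np.tan(np.radians(c['vfov'])/2)
    K=np.array([[f,0,c['cx']],[0,f,c['cy']],[0,0,1]]); T=np.linalg.inv(np.array(c['cam_to_world']))
    return cv2.projectPoints(np.atleast_2d(X).astype(float),cv2.Rodrigues(T[:3,:3])[0],T[:3,3],K,np.array([c['k1'],0,0,0.]))[0].reshape(-1,2)
E
python3 - <<'E'
from h import *
snap('side','s0');snap('top','t0')
for n in('side','top'):print(n,calibration(n))
s=readout.sense();print(s)
E
```

```text
pics
side {'vfov': 52.01639049281299, 'cx': 261.0383365392172, 'cy': 194.0692040979601, 'k1': -0.12994511586540355, 'cam_to_world': array([[ 9.80037430e-01, -1.17151382e-01,  1.60630598e-01,
         3.99767544e+02],
       [-1.98747702e-01, -5.56584765e-01,  8.06667682e-01,
        -6.69429110e+02],
       [-5.09768982e-03, -8.22489485e-01, -5.68757471e-01,
         6.49048283e+02],
       [ 0.00000000e+00,  0.00000000e+00,  0.00000000e+00,
         1.00000000e+00]])}
top {'vfov': 42.970767946370934, 'cx': 248.4259865987578, 'cy': 190.15321936325145, 'k1': -0.02435348904216238, 'cam_to_world': array([[-1.25509301e-01, -9.71481574e-01,  2.01173971e-01,
         3.37564602e+02],
       [-9.92082504e-01,  1.23808282e-01, -2.10669234e-02,
         2.27717457e+01],
       [-4.44087587e-03, -2.02225272e-01, -9.79328963e-01,
         1.07855628e+03],
       [ 0.00000000e+00,  0.00000000e+00,  0.00000000e+00,
         1.00000000e+00]])}
{'clock': 0.1, 'qpos': array([-1.27243671e+00,  3.53562808e-01,  1.63407990e+00,  3.88350637e-05,
        1.15523096e+00, -2.39522759e-03]), 'qvel': array([ 0.00106705,  0.00011683,  0.00138413,  0.00049124, -0.0010743 ,
       -0.00169294]), 'joint_efforts': array([-7.42988977e-04, -6.06359339e+01, -3.42818534e+01, -8.24012022e-05,
        3.98385964e-03,  1.24586199e-05]), 'eef_pos': array([ 185.03327061, -596.51204325,  230.63819617]), 'tcp_rot': array([-3.14031172e+00, -3.85778583e-05,  3.00739116e-01]), 'contact_force': array([-1.01553404,  0.23094717,  0.85377138]), 'wrist_torque': array([ 0.0116132 , -0.05906906,  0.01595816]), 'opening': 0.9983740478334103}
```

View pics/s0.png

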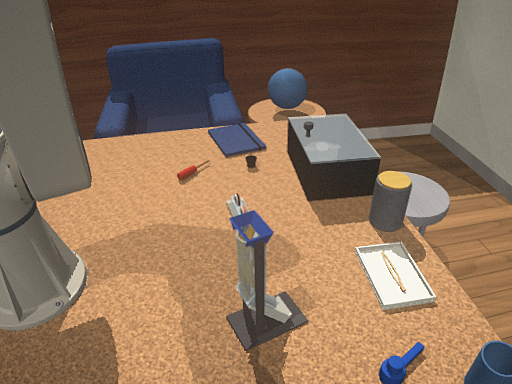

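View pics/t0.png

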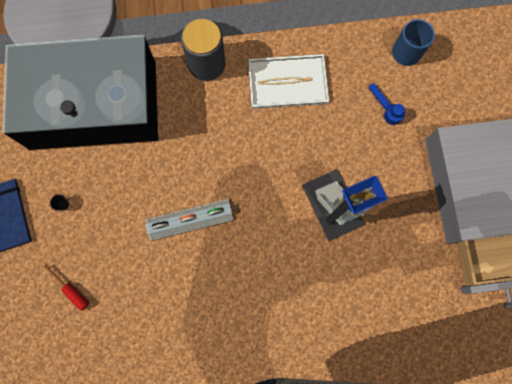

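The side view shows the chute (hopper at about 252,228) hiding most of the stand. The top view shows the stand at about (150–232, 200–238) with black (160,224), orange (188,217) and green (215,211), and the blue hopper at (363,195).

Run:
```python
import cv2,numpy as np
t=cv2.imread('pics/t0.png')
a=cv2.resize(t[190:250,140:240],None,fx=6,fy=6,interpolation=cv2.INTER_CUBIC)
b=cv2.resize(t[160:245,295:395],None,fx=6,fy=6,interpolation=cv2.INTER_CUBIC)
cv2.imwrite('pics/za.png',a);cv2.imwrite('pics/zb.png',b)
```

```text
(no output)
```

View pics/za.png

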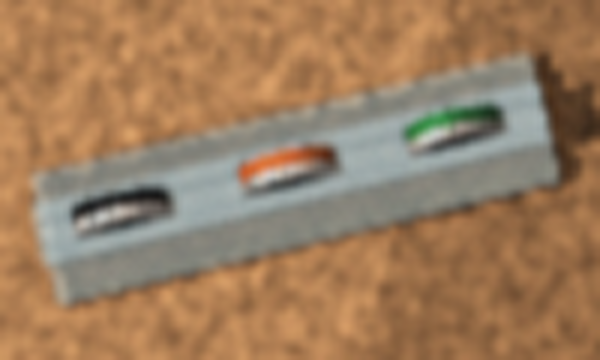

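View pics/zb.png

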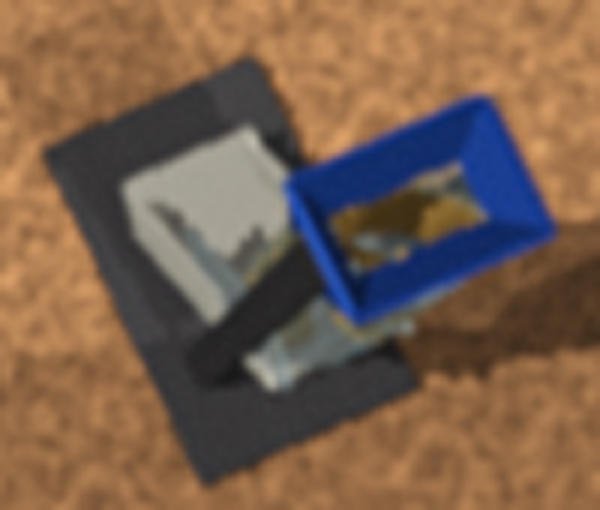

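```bash
cat >> h.py <<'E'
def atz(name,uv,z):
    uv=np.atleast_2d(uv); a=world(name,uv[:,0],uv[:,1],np.full(len(uv),500.)); o=np.array(calibration(name)['cam_to_world'])[:3,3]
    t=(z-o[2])/(a[:,2]-o[2]); return o+(a-o)*t[:,None]
E
python3 - <<'E'
from h import *
np.set_printoptions(precision=1,suppress=True)
z=np.load('pics/t0.npz');p,d=z['p'],z['d']
st=(np.array([[36,175],[530,58],[556,183],[68,302]])+.5)/6-.5+[140,190]
ho=(np.array([[288,183],[485,97],[555,232],[358,322]])+.5)/6-.5+[295,160]
bp=(np.array([[48,155],[258,58],[415,383],[208,482]])+.5)/6-.5+[295,160]
for n,q,zz in(('stand',st,22),('hop',ho,258),('base',bp,5)):
    P=atz('top',q,zz);print(n,P,'mean',P.mean(0),[np.linalg.norm(P[i]-P[(i+1)%4]) for i in range(4)])
    for i in range(4):
        e=P[(i+1)%4]-P[i];print(np.degrees(np.arctan2(e[1],e[0])))
hsv=cv2.cvtColor(p,cv2.COLOR_RGB2HSV)
v,u=np.mgrid[0:384,0:512]
# orange
roi=(u>140)&(u<240)&(v>190)&(v<250)
W=world('top',u.ravel(),v.ravel(),d.ravel()).reshape(384,512,3)
hi=roi&(W[...,2]>32)
n,l,s,c=cv2.connectedComponentsWithStats(hi.astype(np.uint8))
for i in range(1,n):
    if s[i,4]>8:
        m=l==i;print(c[i],s[i,4],np.median(W[m],0),W[m].min(0),W[m].max(0),p[m].mean(0),'atz46',atz('top',c[i],46))
        m=W[m]; dd=m[:,:2]-m[:,:2].mean(0);w,V=np.linalg.eigh(dd.T@dd);print('dir',np.degrees(np.arctan2(V[1,1],V[0,1]))%180)
hb=(hsv[...,0]>105)&(hsv[...,0]<130)&(hsv[...,1]>150)&(u>335)&(u<395)&(v>165)&(v<220)
print('hopper depth z',np.percentile(W[hb][:,2],[5,50,95,99]))
rm=hb&(W[...,2]>253); print(W[rm].mean(0), cv2.minAreaRect(W[rm][:,:2].astype(np.float32)))
# stand
sm=roi&(W[...,2]>17)&(W[...,2]<28);print(cv2.minAreaRect(W[sm][:,:2].astype(np.float32)),sm.sum())
for w in np.arange(300,420,0.5)[:0]:pass
E
```

```text
stand [[519.6 231.5  22. ]
 [540.   47.4  22. ]
 [492.8  43.5  22. ]
 [471.9 223.9  22. ]] mean [506.1 136.6  22. ] [np.float64(185.15406610012468), np.float64(47.343116282496894), np.float64(181.5775408838253), np.float64(48.30646100257769)]
-83.68281298551456
-175.1900858033631
96.60853937120582
9.086083755902758
hop [[ 485.8 -155.3  258. ]
 [ 503.6 -215.9  258. ]
 [ 462.  -228.7  258. ]
 [ 443.6 -168.5  258. ]] mean [ 473.7 -192.1  258. ] [np.float64(63.109988076150486), np.float64(43.48386813051583), np.float64(63.04173187573248), np.float64(44.23365637995361)]
-73.6214997484578
-162.84005272856749
107.05908689495618
17.24088295966736
base [[ 553.5 -122.6    5. ]
 [ 580.6 -206.9    5. ]
 [ 451.1 -244.5    5. ]
 [ 424.6 -162.8    5. ]] mean [ 502.4 -184.2    5. ] [np.float64(88.53615907383656), np.float64(134.8232889157803), np.float64(85.88924698686749), np.float64(134.96049307101399)]
-72.19742743095497
-163.8243436751494
107.92691035845947
17.30132137451811
[215.2 210.7] 75 [515.   77.1  40.9] [509.5  60.3  32.1] [521.   93.9  47. ] [ 96.9 120.5  95.7] atz46 [[514.1  76.8  46. ]]
dir 95.75555636279921
[187.3 217.7] 74 [507.4 138.5  42.3] [337.6  22.8  32.2] [ 513.1  155.3 1078.6] [161.3 119.2  96.7] atz46 [[506.6 137.8  46. ]]
dir 37.92373473327223
[159.6 224.5] 78 [500.1 198.   41.4] [337.6  22.8  33. ] [ 507.1  216.6 1078.6] [98.3 95.8 92.5] atz46 [[499.5 198.1  46. ]]
dir 50.41573749272174
hopper depth z [241.6 251.  257.5 259. ]
[ 474.  -188.4  262. ] ((425.6340637207031, -93.84194946289062), (53.43462371826172, 287.3407287597656), 26.52643394470215)
((507.99591064453125, 139.4759979248047), (23.260009765625, 190.12937927246094), 6.890847206115723) 615
```

Run:
```python
from h import *
np.set_printoptions(precision=1,suppress=True)
z=np.load('pics/t0.npz');p,d=z['p'],z['d']
print(p[208:226,187],d[208:226,187])
for u in (185,187,189):
  v=np.arange(209,226); W=world('top',np.full(len(v),u),v,d[v,u]); A=atz('top',np.c_[np.full(len(v),u),v],46)
  print(u);print(np.c_[v,W,A[:,:2],p[v,u]])
```

```text
[[154 128 102]
 [157 148 131]
 [143 140 128]
 [130 131 123]
 [127 131 124]
 [137 140 135]
 [169 146 133]
 [196 121  80]
 [206 104  52]
 [205 142 112]
 [191 172 159]
 [144 139 132]
 [ 77  78  75]
 [102 110 110]
 [150 162 162]
 [153 164 163]
 [136 144 141]
 [130 132 124]] [1096.5 1086.4 1083.6 1085.8 1083.3 1081.9 1072.  1048.3 1046.5 1046.2
 1044.  1045.  1050.4 1064.8 1064.1 1065.  1064.5 1076.7]
185
[[209.  533.8 145.8   2.7 525.9 140.8 143.  124.  104. ]
 [210.  530.5 145.3   8.3 523.7 141.  139.  135.  123. ]
 [211.  528.  145.4   9.7 521.6 141.2 134.  134.  124. ]
 [212.  525.4 145.4  12.  519.4 141.5 134.  132.  125. ]
 [213.  523.9 146.1   7.9 517.3 141.7 137.  140.  134. ]
 [214.  521.8 146.4   7.1 515.1 141.9 155.  151.  145. ]
 [215.  517.1 144.9  21.6 512.9 142.1 191.  147.  128. ]
 [216.  511.  142.4  45.  510.8 142.3 215.  118.   65. ]
 [217.  508.9 142.7  44.7 508.6 142.5 213.  126.   79. ]
 [218.  507.3 143.3  41.2 506.5 142.7 210.  177.  161. ]
 [219.  504.7 143.2  43.9 504.3 143.  187.  185.  180. ]
 [220.  503.4 144.1  38.4 502.2 143.2 105.  106.  105. ]
 [221.  503.
[... 1521 characters left out ...]
.  150.  147. ]
 [214.  517.8 135.7  24.  514.  133.4 171.  141.  129. ]
 [215.  511.8 133.5  46.4 511.9 133.6 186.   98.   59. ]
 [216.  509.9 133.9  45.1 509.7 133.8 185.  100.   59. ]
 [217.  507.4 133.9  46.8 507.6 134.  193.  152.  130. ]
 [218.  505.7 134.4  44.5 505.4 134.3 174.  161.  151. ]
 [219.  504.2 135.1  40.3 503.3 134.5  97.   92.   88. ]
 [220.  503.6 136.4  30.4 501.1 134.7  74.   78.   80. ]
 [221.  503.  137.7  20.6 499.  134.9 128.  139.  139. ]
 [222.  500.6 137.8  21.7 496.8 135.1 160.  171.  170. ]
 [223.  498.1 137.8  23.8 494.7 135.3 149.  159.  156. ]
 [224.  497.1 138.9  15.4 492.6 135.6 132.  135.  130. ]
 [225.  496.  139.9   8.  490.4 135.8 134.  132.  123. ]]
```

```bash
cat >> h.py <<'E'
from scipy.spatial.transform import Rotation as Ro
def plan(tgt,yawdeg):
    s=readout.sense(); R=Ro.from_euler('xyz',s['tcp_rot']); G=Ro.from_euler('xyz',[np.pi,0,np.radians(yawdeg)])
    print('clock',round(s['clock'],2),'pos',s['eef_pos'].round(1),'rpy',np.degrees(s['tcp_rot']).round(2),'open',round(s['opening'],3),'F',s['contact_force'].round(1),'q',s['qpos'].round(2))
    print('shift cm',(R.inv().apply(np.array(tgt)-s['eef_pos'])/10).round(2),'turn',(R.inv()*G).as_rotvec().round(4))
E
python3 - <<'E'
from h import *
plan([320,-280,330],60)
plan([508,138,330],96.9)
plan([508,138,90],96.9)
E
```

```text
clock 0.1 pos [ 185.  -596.5  230.6] rpy [-179.93   -0.     17.23] open 0.998 F [-1.   0.2  0.9] q [-1.27  0.35  1.63  0.    1.16 -0.  ]
shift cm [ 22.27 -26.25  -9.9 ] turn [-1.200e-03 -5.000e-04 -7.465e-01]
clock 0.1 pos [ 185.  -596.5  230.6] rpy [-179.93   -0.     17.23] open 0.998 F [-1.   0.2  0.9] q [-1.27  0.35  1.63  0.    1.16 -0.  ]
shift cm [ 52.61 -60.6   -9.86] turn [-1.0000e-03 -9.0000e-04 -1.3905e+00]
clock 0.1 pos [ 185.  -596.5  230.6] rpy [-179.93   -0.     17.23] open 0.998 F [-1.   0.2  0.9] q [-1.27  0.35  1.63  0.    1.16 -0.  ]
shift cm [ 52.6  -60.57  14.14] turn [-1.0000e-03 -9.0000e-04 -1.3905e+00]
```

>>> {"method": "play_rows", "body": {
  "rows": [
    [0, [0, -3, -4], [0, 0, -0.1]],
    [0, [3, -6, -8], [0, 0, -0.22]],
    [0, [6, -9, -10], [0, 0, -0.34]],
    [0, [9, -12, -10], [0, 0, -0.46]],
    [0, [12, -15, -10], [0, 0, -0.58]],
    [0, [15, -18, -10], [0, 0, -0.7]],
    [0, [18, -21, -10], [0, 0, -0.82]],
    [60, [21, -24, -10], [0, 0, -0.94]],
    [100, [23.5, -27, -10], [0, 0, -1.06]],
    [140, [26, -30, -10], [0, 0, -1.18]],
    [140, [29, -33, -10], [0, 0, -1.3]],
    [140, [31, -36, -10], [0, 0, -1.39]]
  ]
}}

```text
clock: 1.1
eef_pos: [368.6, -176.7, 331.3]
tcp_rot: [3.141, 0.0, 1.697]
contact_force: [0.9, -0.7, -0.5]
opening: 0.453
```

```bash
python3 -c "
from h import *
plan([508,138,330],96.9)
plan([508,138,80],96.9)"
```

```text
clock 1.1 pos [ 368.6 -176.7  331.3] rpy [1.7997e+02 1.0000e-02 9.7220e+01] open 0.453 F [ 0.9 -0.7 -0.5] q [-0.45 -0.09  1.93  0.    1.31 -0.58]
shift cm [29.47 17.78  0.13] turn [0.0004 0.0003 0.0056]
clock 1.1 pos [ 368.6 -176.7  331.3] rpy [1.7997e+02 1.0000e-02 9.7220e+01] open 0.453 F [ 0.9 -0.7 -0.5] q [-0.45 -0.09  1.93  0.    1.31 -0.58]
shift cm [29.48 17.77 25.13] turn [0.0004 0.0003 0.0056]
```

>>> {"method": "play_rows", "body": {
  "rows": [
    [140, [3, 2, 0], [0, 0, 0.0056]],
    [140, [6, 4, 0], [0, 0, 0.0056]],
    [140, [9, 6, 0], [0, 0, 0.0056]],
    [140, [12, 8, 2], [0, 0, 0.0056]],
    [140, [15, 10, 5], [0, 0, 0.0056]],
    [140, [18, 12, 8], [0, 0, 0.0056]],
    [140, [21, 14, 11], [0, 0, 0.0056]],
    [140, [24, 16, 14], [0, 0, 0.0056]],
    [140, [27, 17, 17], [0, 0, 0.0056]],
    [140, [29.5, 17.8, 20], [0, 0, 0.0056]],
    [140, [29.5, 17.8, 23], [0, 0, 0.0056]],
    [140, [29.5, 17.8, 23], [0, 0, 0.0056]]
  ]
}}

```text
clock: 2.1
eef_pos: [506.4, 137.0, 95.5]
tcp_rot: [-3.134, 0.001, 1.687]
contact_force: [-1.3, -1.7, -1.0]
opening: 0.448
```

>>> {"method": "play_rows", "body": {
  "rows": [
    [140, [0, 0, 0], [0, 0, 0]],
    [140, [0, 0, 0], [0, 0, 0]]
  ]
}}

```text
clock: 2.27
eef_pos: [509.5, 135.3, 101.7]
tcp_rot: [-3.141, 0.0, 1.685]
contact_force: [0.7, 0.4, -0.6]
opening: 0.455
```

```bash
python3 -c "
from h import *
plan([508,138,25],96.9)
snap('top','t1');snap('side','s1')
t=cv2.imread('pics/t1.png');s=cv2.imread('pics/s1.png')
a=cv2.resize(t[150:270,120:260],None,fx=4,fy=4,interpolation=3);b=cv2.resize(s[120:260,180:300],None,fx=4,fy=4,interpolation=3)
cv2.imwrite('pics/t1z.png',a);cv2.imwrite('pics/s1z.png',b)"
```

```text
clock 2.27 pos [509.5 135.3 101.7] rpy [-1.7996e+02  2.0000e-02  9.6570e+01] open 0.455 F [ 0.7  0.4 -0.6] q [ 0.26  0.37  1.95 -0.    0.82  0.14]
shift cm [ 0.29 -0.11  7.67] turn [-0.0008  0.0003 -0.0057]
```

View pics/t1z.png

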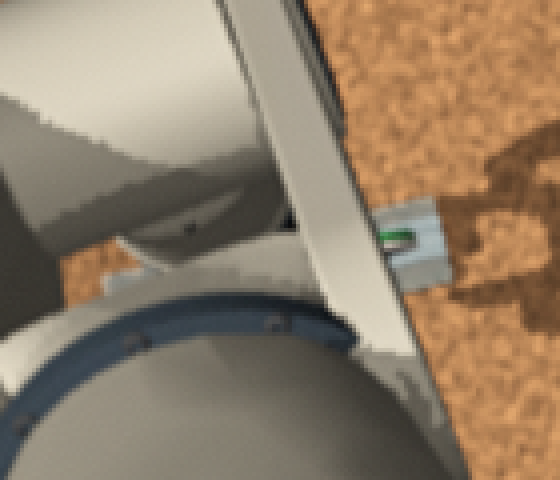

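View pics/s1z.png

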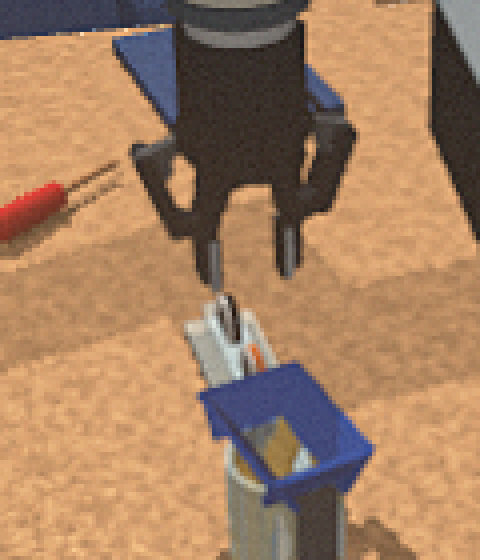

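The top view is blocked by the arm. The side crop shows the open fingers above the stand, with the black die at about (238,199) and orange partly visible at (244,209) above the hopper rim. I'll cross-check by projecting my estimates into the side view.

```bash
python3 -c "
from h import *
n=np.array([np.cos(np.radians(6.9)),np.sin(np.radians(6.9)),0]);t=np.array([-n[1],n[0],0])
s=cv2.imread('pics/s1.png');x0,y0=215,165;b=cv2.resize(s[y0:y0+65,x0:x0+65],None,fx=9,fy=9,interpolation=3)
C=np.array([508,138,28.])
for k,col in((0,(0,255,255)),(1,(255,0,255))):
  for sg in(-4.5,4.5):
    a=np.linspace(0,2*np.pi,60)
    P=C+k*62*t+sg*n+18*(np.cos(a)[:,None]*t+np.sin(a)[:,None]*[0,0,1])
    q=((project('side',P)-[x0,y0]+.5)*9-.5).astype(int)
    cv2.polylines(b,[q.reshape(-1,1,2)],True,col,1)
e=readout.sense()['eef_pos']; q=(project('side',e)[0]-[x0,y0]+.5)*9
cv2.circle(b,tuple(q.astype(int)),4,(0,255,0),-1)
cv2.imwrite('pics/s1o.png',b)"
```

```text
(no output)
```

View pics/s1o.png

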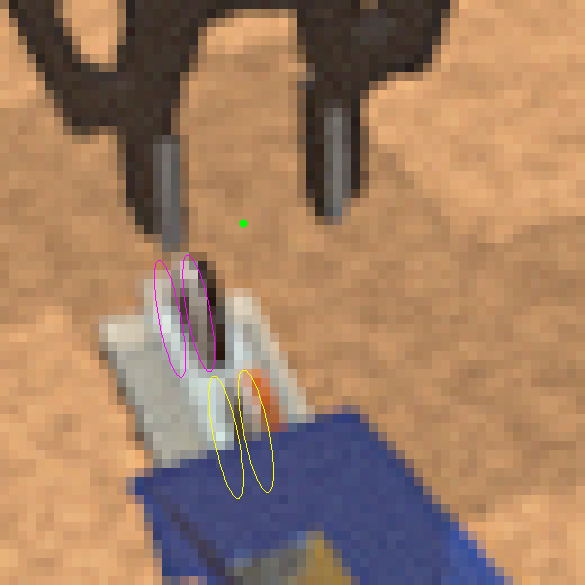

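```bash
python3 -c "
from h import *
plan([508.4,138,25],96.9)"
```

```text
clock 2.37 pos [510.7 135.1 103.2] rpy [ 1.7985e+02 -1.0000e-02  9.6510e+01] open 0.449 F [-0.4 -1.1  0.3] q [ 0.26  0.37  1.95 -0.    0.82  0.14]
shift cm [ 0.31 -0.22  7.82] turn [ 0.0027 -0.0002 -0.0069]
```

>>> {"method": "play_rows", "body": {
  "rows": [
    [140, [0.1, -0.1, 1.5], [0, 0, -0.006]],
    [140, [0.3, -0.2, 3], [0, 0, -0.006]],
    [140, [0.3, -0.2, 4.5], [0, 0, -0.006]],
    [140, [0.3, -0.2, 4.5], [0, 0, -0.006]],
    [140, [0.3, -0.2, 4.5], [0, 0, -0.006]]
  ]
}}

```text
clock: 2.78
eef_pos: [507.8, 137.8, 57.6]
tcp_rot: [3.14, -0.0, 1.69]
contact_force: [1.1, 1.2, -0.0]
opening: 0.45
```

>>> {"method": "play_rows", "body": {
  "rows": [
    [140, [0, 0, 0], [0, 0, 0]]
  ]
}}

```text
clock: 2.87
eef_pos: [508.4, 138.2, 58.0]
tcp_rot: [3.139, -0.0, 1.69]
contact_force: [0.2, 0.1, 0.4]
opening: 0.449
```

>>> {"method": "play_rows", "body": {
  "rows": [
    [140, [0, 0, 0], [0, 0, 0]]
  ]
}}

```text
clock: 2.95
eef_pos: [508.4, 138.3, 57.9]
tcp_rot: [3.139, -0.0, 1.691]
contact_force: [0.3, 0.2, -0.1]
opening: 0.449
```

```bash
python3 -c "
from h import *
plan([508.4,138,25],96.9)
plan([508.4,138,25],96.9)
snap('side','s2')
plan([508.4,138,25],96.9)
snap('side','s2b')
plan([508.4,138,25],96.9)
s=cv2.imread('pics/s2.png');x0,y0=205,155;b=cv2.resize(s[y0:y0+75,x0:x0+75],None,fx=8,fy=8,interpolation=3)
cv2.imwrite('pics/s2z.png',b)
"
```

```text
clock 2.95 pos [508.4 138.3  57.9] rpy [ 1.7986e+02 -2.0000e-02  9.6870e+01] open 0.449 F [ 0.3  0.2 -0.1] q [ 0.26  0.44  1.98 -0.    0.73  0.14]
shift cm [-0.04 -0.01  3.29] turn [ 0.0025 -0.0004 -0.0006]
clock 2.95 pos [508.4 138.3  57.9] rpy [ 1.7986e+02 -2.0000e-02  9.6870e+01] open 0.449 F [ 0.3  0.2 -0.1] q [ 0.26  0.44  1.98 -0.    0.73  0.14]
shift cm [-0.04 -0.01  3.29] turn [ 0.0025 -0.0004 -0.0006]
clock 3.0 pos [508.2 138.4  57.7] rpy [ 1.7987e+02 -2.0000e-02  9.6880e+01] open 0.45 F [-0.4 -0.5  0.6] q [ 0.26  0.44  1.98 -0.    0.73  0.14]
shift cm [-0.04  0.01  3.27] turn [ 0.0023 -0.0003 -0.0004]
clock 3.05 pos [508.  138.4  57.4] rpy [ 1.799e+02 -1.000e-02  9.689e+01] open 0.451 F [ 0.6  0.8 -0.4] q [ 0.26  0.44  1.98 -0.    0.72  0.14]
shift cm [-0.05  0.03  3.24] turn [ 0.0018 -0.0002 -0.0003]
```

View pics/s2z.png

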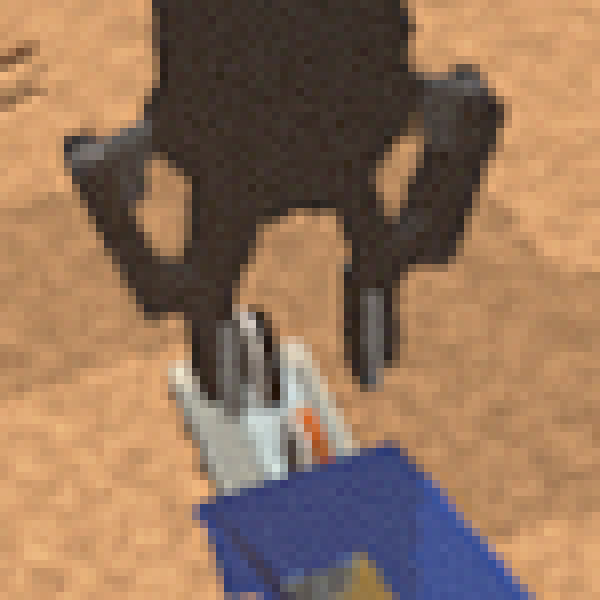

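The fingers straddle the orange die (pads at crop x 243 and 360, die at about 305), so I'll descend and grip.

>>> {"method": "play_rows", "body": {
  "rows": [
    [140, [0, 0, 1.2], [0, 0, 0]],
    [140, [-0.04, 0.02, 2.4], [0, 0, 0]],
    [140, [-0.04, 0.02, 3.25], [0, 0, 0]],
    [140, [-0.04, 0.02, 3.25], [0, 0, 0]],
    [140, [-0.04, 0.02, 3.25], [0, 0, 0]]
  ],
  "squeeze": 30
}}

```text
clock: 3.47
eef_pos: [506.9, 137.9, 23.1]
tcp_rot: [-3.14, 0.0, 1.691]
contact_force: [0.8, -0.7, 0.4]
opening: 0.453
```

>>> {"method": "play_rows", "body": {
  "rows": [
    [160, [0, 0, 0], [0, 0, 0]],
    [180, [0, 0, 0], [0, 0, 0]],
    [200, [0, 0, 0], [0, 0, 0]],
    [215, [0, 0, 0], [0, 0, 0]],
    [230, [0, 0, 0], [0, 0, 0]],
    [245, [0, 0, 0], [0, 0, 0]],
    [255, [0, 0, 0], [0, 0, 0]],
    [255, [0, 0, 0], [0, 0, 0]]
  ],
  "squeeze": 30
}}

```text
clock: 4.13
eef_pos: [510.5, 138.7, 24.9]
tcp_rot: [3.136, -0.001, 1.691]
contact_force: [6.4, 0.3, 0.7]
opening: 0.102
```

```bash
python3 -c "
from h import *
plan([508.4,138,25],96.9)
snap('side','s3')
s=cv2.imread('pics/s3.png');x0,y0=205,155;b=cv2.resize(s[y0:y0+75,x0:x0+75],None,fx=8,fy=8,interpolation=3)
cv2.imwrite('pics/s3z.png',b)
"
```

```text
clock 4.13 pos [510.5 138.7  24.9] rpy [ 1.7966e+02 -4.0000e-02  9.6900e+01] open 0.102 F [6.4 0.3 0.7] q [ 0.26  0.5   1.99 -0.    0.65  0.14]
shift cm [-0.04 -0.22 -0.02] turn [ 0.006  -0.0006  0.    ]
```

View pics/s3z.png

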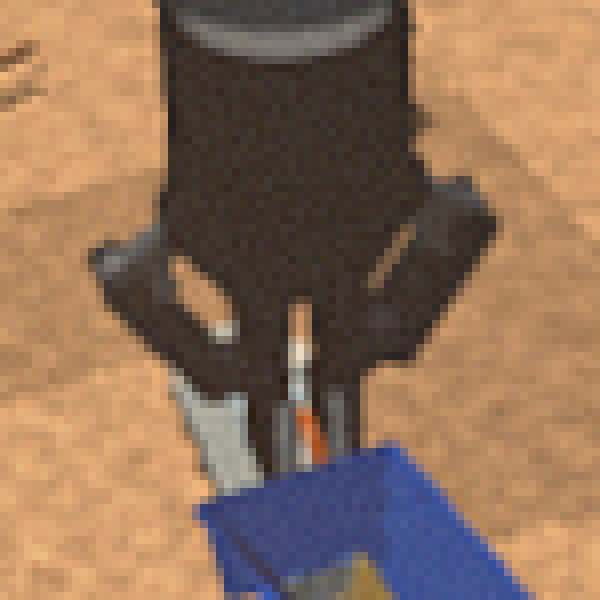

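Gripped: the opening is 0.102 (≈8.7 mm) and the orange die sits between the pads at crop (312,435). I'll relieve the small side load and lift.

>>> {"method": "play_rows", "body": {
  "rows": [
    [255, [0, 0.15, 0], [0, 0, 0]],
    [255, [0, 0.15, -0.8], [0, 0, 0]],
    [255, [0, 0.15, -1.8], [0, 0, 0]],
    [255, [0, 0.15, -4], [0, 0, 0]],
    [255, [0, 0.15, -7], [0, 0, 0]],
    [255, [0, 0.15, -10], [0, 0, 0]],
    [255, [0, 0.15, -13], [0, 0, 0]],
    [255, [0, 0.15, -16], [0, 0, 0]],
    [255, [0, 0.15, -20], [0, 0, 0]],
    [255, [0, 0.15, -24], [0, 0, 0]],
    [255, [0, 0.15, -28], [0, 0, 0]],
    [255, [0, 0.15, -30], [0, 0, 0]]
  ]
}}

```text
clock: 5.18
eef_pos: [509.4, 138.4, 329.1]
tcp_rot: [3.137, -0.001, 1.691]
contact_force: [0.3, -0.4, -0.8]
opening: 0.097
```

```bash
python3 -c "
from h import *
plan([473.7,-192.4,325],107)
snap('side','s4')
s=cv2.imread('pics/s4.png');x0,y0=180,0;b=cv2.resize(s[y0:y0+260,x0:x0+200],None,fx=2.3,fy=2.3,interpolation=3)
cv2.imwrite('pics/s4z.png',b)
"
```

```text
clock 5.18 pos [509.4 138.4 329.1] rpy [ 1.7974e+02 -4.0000e-02  9.6900e+01] open 0.097 F [ 0.3 -0.4 -0.8] q [0.26 0.11 1.72 0.   1.3  0.14]
shift cm [-32.41  -7.52   0.35] turn [ 0.0046 -0.0003 -0.1763]
```

View pics/s4z.png

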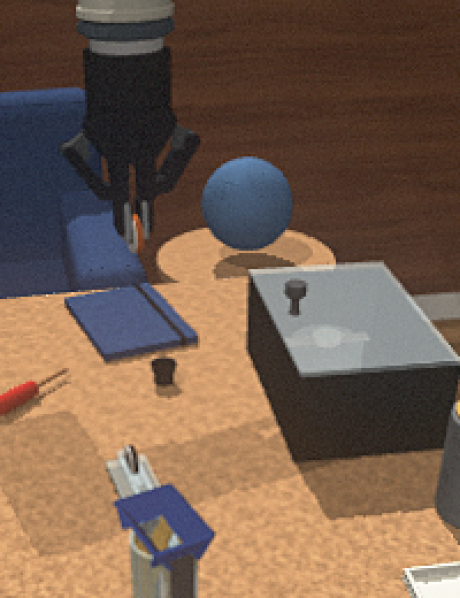

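The die is held (crop 137,235) with orange toward +x, and black is still standing in the stand. Next I go above the hopper.

>>> {"method": "play_rows", "body": {
  "rows": [
    [255, [-2, -0.5, 0], [0, 0, -0.02]],
    [255, [-5, -1.2, 0], [0, 0, -0.04]],
    [255, [-8, -2, 0], [0, 0, -0.06]],
    [255, [-11, -2.7, 0], [0, 0, -0.08]],
    [255, [-14, -3.4, 0], [0, 0, -0.1]],
    [255, [-17, -4, 0], [0, 0, -0.12]],
    [255, [-20, -4.8, 0], [0, 0, -0.14]],
    [255, [-23, -5.5, 0], [0, 0, -0.16]],
    [255, [-26, -6.2, 0], [0, 0, -0.176]],
    [255, [-29, -6.9, 0], [0, 0, -0.176]],
    [255, [-31, -7.3, 0], [0, 0, -0.176]],
    [255, [-32.4, -7.5, 0.3], [0, 0, -0.176]]
  ]
}}

```text
clock: 6.23
eef_pos: [472.3, -194.3, 320.9]
tcp_rot: [-3.141, -0.0, 1.866]
contact_force: [0.5, -0.2, -0.7]
opening: 0.098
```

>>> {"method": "play_rows", "body": {
  "rows": [
    [255, [0, 0, 0], [0, 0, 0]],
    [255, [0, 0, 0], [0, 0, 0]],
    [255, [0, 0, 0], [0, 0, 0]],
    [255, [0, 0, 0], [0, 0, 0]]
  ]
}}

```text
clock: 6.57
eef_pos: [473.3, -191.5, 320.8]
tcp_rot: [-3.141, -0.001, 1.868]
contact_force: [-0.6, 0.1, 0.6]
opening: 0.098
```

```bash
python3 -c "
from h import *
plan([473.7,-192.4,325],107)
snap('side','s5');snap('top','t5')
plan([473.7,-192.4,325],107)
s=cv2.imread('pics/s5.png');x0,y0=190,110;b=cv2.resize(s[y0:y0+150,x0:x0+130],None,fx=4,fy=4,interpolation=3)
cv2.imwrite('pics/s5z.png',b)
"
```

```text
clock 6.57 pos [ 473.3 -191.5  320.8] rpy [-1.7999e+02 -3.0000e-02  1.0703e+02] open 0.098 F [-0.6  0.1  0.6] q [-0.39  0.09  1.76  0.    1.28 -0.68]
shift cm [-0.1   0.01 -0.42] turn [-0.0002 -0.0005  0.0005]
clock 6.67 pos [ 473.5 -191.6  320.9] rpy [ 1.8000e+02 -1.0000e-02  1.0705e+02] open 0.097 F [-0.   0.5  0.7] q [-0.39  0.09  1.76  0.    1.28 -0.69]
shift cm [-0.08 -0.   -0.41] turn [ 0.     -0.0002  0.0008]
```

View pics/s5z.png

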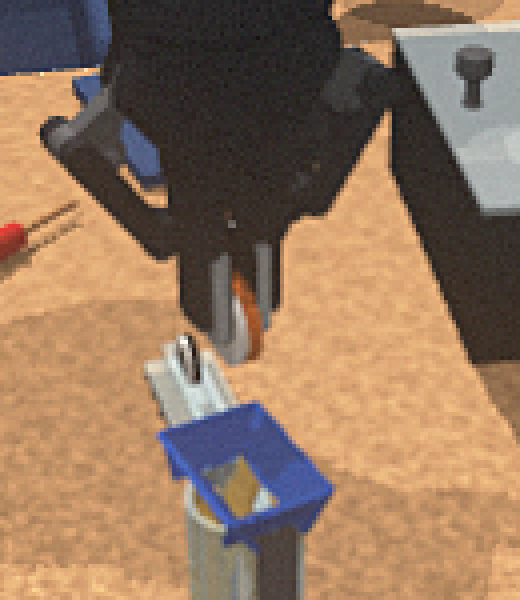

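View pics/t5.png

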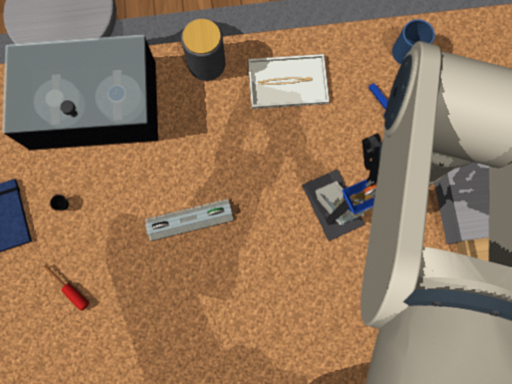

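```bash
python3 -c "
from h import *
s=cv2.imread('pics/s5.png');x0,y0=225,170;b=cv2.resize(s[y0:y0+80,x0:x0+60],None,fx=7,fy=7,interpolation=3)
cx=np.radians(17);n=np.array([np.cos(cx),np.sin(cx),0]);t=np.array([-n[1],n[0],0]);C=np.array([473.7,-192.4,258])
def pl(P,col):
  q=((project('side',P)-[x0,y0]+.5)*7-.5).astype(int); cv2.polylines(b,[q.reshape(-1,1,2)],True,col,1)
sg=np.array([[1,1],[1,-1],[-1,-1],[-1,1]])
pl(C+21*sg[:,:1]*n+31*sg[:,1:]*t,(0,255,255))
e=readout.sense()['eef_pos'];a=np.linspace(0,2*np.pi,60)
for k in(-4.5,4.5): pl(e+[0,0,3]+k*n+18*(np.cos(a)[:,None]*t+np.sin(a)[:,None]*[0,0,1]),(0,255,0))
cv2.imwrite('pics/s5o.png',b)"
```

```text
(no output)
```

View pics/s5o.png

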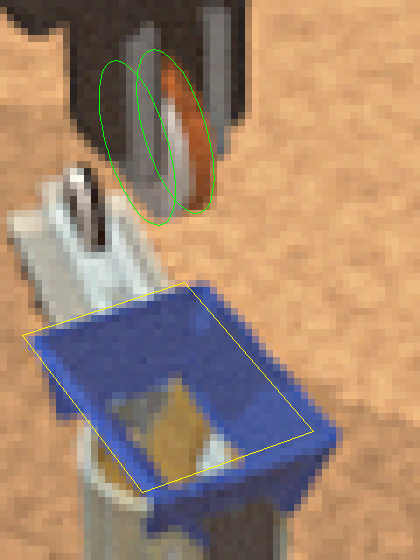

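```bash
python3 -c "
from h import *
s=cv2.imread('pics/s5.png');x0,y0=223,205;b=cv2.resize(s[y0:y0+50,x0:x0+60],None,fx=11,fy=11,interpolation=3)
cx=np.radians(17);n=np.array([np.cos(cx),np.sin(cx),0]);t=np.array([-n[1],n[0],0])
sg=np.array([[1,1],[1,-1],[-1,-1],[-1,1]])
for C,col in((np.array([476.5,-192.4,258]),(0,255,255)),(np.array([477,-194.5,258]),(0,255,0))):
  P=C+21*sg[:,:1]*n+31*sg[:,1:]*t
  q=((project('side',P)-[x0,y0]+.5)*11-.5).astype(int); cv2.polylines(b,[q.reshape(-1,1,2)],True,col,1)
cv2.imwrite('pics/s5p.png',b)"
```

```text
(no output)
```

View pics/s5p.png

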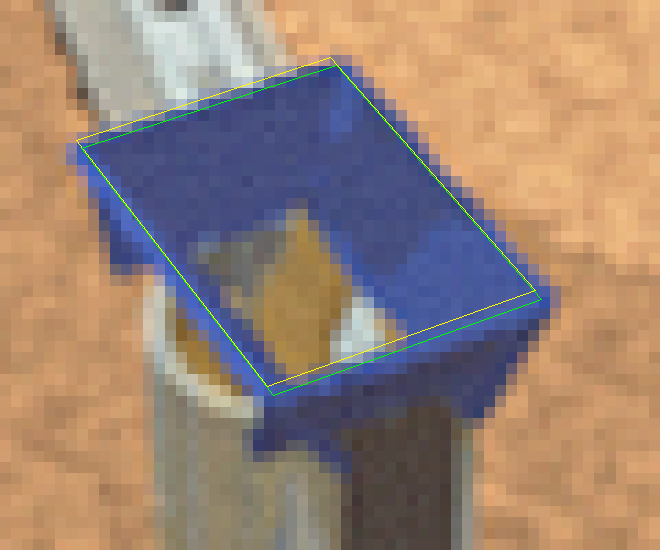

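Both camera estimates of the hopper agree to about 3 mm, so I'm using a mid value of (475.3, −193.2). Die orientation is right, orange toward chute +x. Descending.

>>> {"method": "play_rows", "body": {
  "rows": [
    [255, [-0.1, 0.06, 0.5], [0, 0, 0]],
    [255, [-0.2, 0.12, 1.2], [0, 0, 0]],
    [255, [-0.2, 0.12, 2.2], [0, 0, 0]],
    [255, [-0.2, 0.12, 3.2], [0, 0, 0]],
    [255, [-0.2, 0.12, 4.2], [0, 0, 0]],
    [255, [-0.2, 0.12, 5], [0, 0, 0]],
    [255, [-0.2, 0.12, 5.5], [0, 0, 0]],
    [255, [-0.2, 0.12, 5.85], [0, 0, 0]],
    [255, [-0.2, 0.12, 5.85], [0, 0, 0]],
    [255, [-0.2, 0.12, 5.85], [0, 0, 0]],
    [255, [-0.2, 0.12, 5.85], [0, 0, 0]],
    [255, [-0.2, 0.12, 5.85], [0, 0, 0]]
  ]
}}

```text
clock: 7.67
eef_pos: [475.5, -194.2, 262.8]
tcp_rot: [3.141, 0.001, 1.867]
contact_force: [-0.3, -0.2, -1.1]
opening: 0.103
```

```bash
python3 -c "
from h import *
plan([475.3,-193.2,262],107)
snap('side','s6')
plan([475.3,-193.2,262],107)
s=cv2.imread('pics/s6.png');x0,y0=205,165;b=cv2.resize(s[y0:y0+90,x0:x0+90],None,fx=7,fy=7,interpolation=3)[:600]
cv2.imwrite('pics/s6z.png',b)
"
```

```text
clock 7.67 pos [ 475.5 -194.2  262.8] rpy [1.7996e+02 3.0000e-02 1.0698e+02] open 0.103 F [-0.3 -0.2 -1.1] q [-0.39  0.15  1.83 -0.    1.16 -0.69]
shift cm [0.1  0.01 0.08] turn [ 0.0007  0.0006 -0.0003]
clock 7.72 pos [ 475.4 -194.1  262.7] rpy [1.7996e+02 3.0000e-02 1.0698e+02] open 0.094 F [ 0.1 -1.2  0.3] q [-0.39  0.15  1.83  0.    1.16 -0.69]
shift cm [0.09 0.02 0.07] turn [ 0.0006  0.0005 -0.0004]
```

View pics/s6z.png

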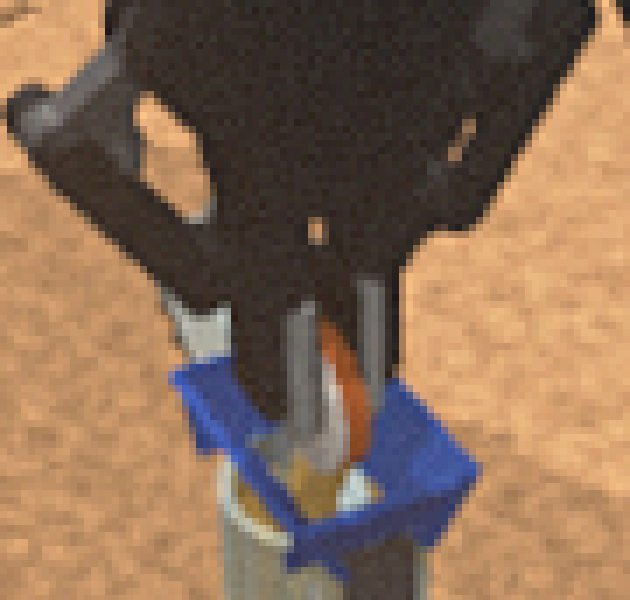

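The die's lower part is inside the hopper over the slot (crop 340,460), clear of the walls, with no contact force. Releasing.

>>> {"method": "play_rows", "body": {
  "rows": [
    [120, [0, 0, 0], [0, 0, 0]],
    [120, [0, 0, 0], [0, 0, 0]],
    [120, [0, 0, 0], [0, 0, 0]],
    [120, [0, 0, 0], [0, 0, 0]],
    [120, [0, 0, -1], [0, 0, 0]],
    [120, [0, 0, -3], [0, 0, 0]],
    [120, [0, 0, -5], [0, 0, 0]],
    [120, [0, 0, -7], [0, 0, 0]],
    [120, [0, 0, -9], [0, 0, 0]],
    [120, [0, 0, -11], [0, 0, 0]],
    [120, [0, 0, -12], [0, 0, 0]],
    [120, [0, 0, -12], [0, 0, 0]]
  ]
}}

```text
clock: 8.72
eef_pos: [476.2, -194.4, 385.2]
tcp_rot: [3.138, 0.003, 1.867]
contact_force: [-0.5, 0.3, -0.4]
opening: 0.526
```

```bash
python3 -c "
from h import *
plan([475.3,-193.2,262],107)
snap('side','s7');snap('top','t7')
s=cv2.imread('pics/s7.png');x0,y0=200,190;b=cv2.resize(s[y0:y0+160,x0:x0+130],None,fx=3.7,fy=3.7,interpolation=3)
cv2.imwrite('pics/s7z.png',b)
t=cv2.imread('pics/t7.png');cv2.imwrite('pics/t7z.png',cv2.resize(t[150:250,140:400],None,fx=3,fy=3,interpolation=3))
"
```

```text
clock 8.72 pos [ 476.2 -194.4  385.2] rpy [1.7980e+02 1.6000e-01 1.0698e+02] open 0.526 F [-0.5  0.3 -0.4] q [-0.39  0.06  1.67  0.    1.41 -0.69]
shift cm [ 0.18 -0.09 12.32] turn [ 0.0035  0.0029 -0.0003]
```

View pics/s7z.png

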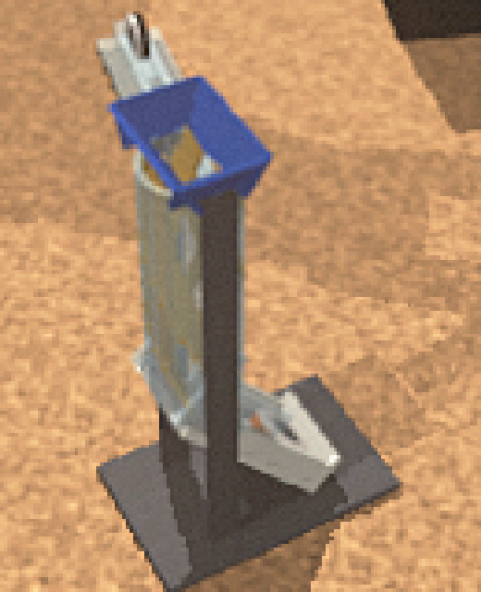

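View pics/t7z.png

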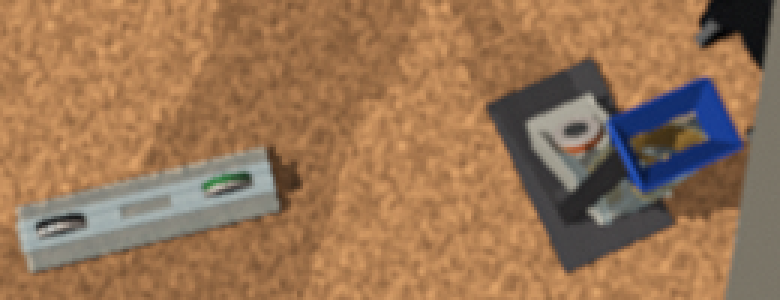

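The die is out on the cradle with the white side and grey spot up (top crop 578,130), and green and black are in the stand. I'll let it settle, lift the arm further away, and check that it is at rest at the lip.

>>> {"method": "play_rows", "body": {
  "rows": [
    [120, [0, 0, -1], [0, 0, 0]],
    [120, [-1, -2, -2], [0, 0, 0]],
    [120, [-2, -5, -3], [0, 0, 0]],
    [120, [-2, -8, -3], [0, 0, 0]],
    [120, [-2, -10, -3], [0, 0, 0]],
    [120, [-2, -10, -3], [0, 0, 0]],
    [120, [-2, -10, -3], [0, 0, 0]],
    [120, [-2, -10, -3], [0, 0, 0]]
  ]
}}

```text
clock: 9.48
eef_pos: [385.7, -242.3, 412.0]
tcp_rot: [3.142, -0.001, 1.867]
contact_force: [0.0, 0.2, -0.6]
opening: 0.529
```

```bash
python3 -c "
from h import *
np.set_printoptions(precision=1,suppress=True)
p,d=snap('top','t8');snap('side','s8')
a=np.load('pics/t7.npz')['p'].astype(int)
print('diff cradle',np.abs(p.astype(int)-a)[175:215,310:345].mean())
W=world('top',[332,333,333],[193,193,194],d[[193,193,194],[332,333,333]])
c=np.radians(17);n=np.array([np.cos(c),np.sin(c)])
for w in W: print(w,'chute x',(w[:2]-[475,-193])@n,'y',(w[:2]-[475,-193])@[-n[1],n[0]])
i=lambda f,x,y,w,h,k:cv2.resize(cv2.imread(f)[y:y+h,x:x+w],None,fx=k,fy=k,interpolation=3)
cv2.imwrite('pics/c8.png',np.hstack([i('pics/t8.png',300,160,50,60,8),i('pics/s8.png',245,280,50,60,8)]))
plan([0,0,0],0)
"
```

```text
diff cradle 3.000714285714286
[ 522.3 -179.5   36.5] chute x 49.210583586700864 y -0.8937927322863046
[ 522.6 -182.3   33.2] chute x 48.687671949081356 y -3.6787371230623003
[ 519.4 -180.8   39.1] chute x 46.03528531013074 y -1.2806816104580359
clock 9.58 pos [ 386.1 -242.1  411.9] rpy [-180.   -0.  107.] open 0.532 F [0.9 1.  0.8] q [-0.6 -0.1  1.7  0.   1.5 -0.9]
shift cm [ 34.4 -29.8  41.2] turn [-0.  -0.   1.9]
```

View pics/c8.png

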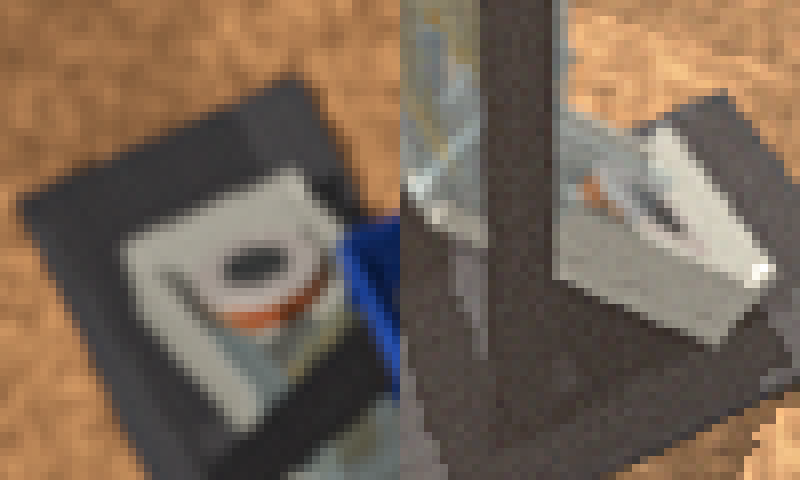

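The die lies on the cradle with the white face and grey spot up. The spot is at chute x ≈ 48 mm and z ≈ 36 mm, which matches the stated lip position. The cradle area has not changed since the last picture and the arm is clear, so I'm handing in.

```bash
python3 -c "
from h import *
print(r.sign_off())"
```

```text
the job is handed in; nothing more can be done
None
```

The orange die went through the chute and lies at the cradle's lip, white side with the grey spot up. I handed the job in at about 9.6 s.

I gripped it by its faces in the middle place of the stand, turned it about 10° to match the chute with orange toward chute +x, and let go with its lower edge inside the hopper.

- **Resting place:** The visible face measures about 48 mm along the chute's x and 33–39 mm up, which fits the stated lip position. Two top pictures about 0.8 s apart showed no visible movement of the die.
- **Bystanders:** Green and black were still standing in the stand in the top picture taken after the drop.
- **Robot:** The arm was clear of everything at hand-in, with the force reading at noise level.
- **Disagreements:** The two cameras put the hopper about 3 mm apart, so I used a value in between. The grip also showed about 6 N of side load in the stand, because the die sat 1–2 mm farther in +x than I had measured. I corrected for that before lifting.

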